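# Press the toothed axle cap onto the seeder wheel's axle

## Task

Fit the green axle cap on the seeder wheel: set it upright over the bare end of the axle and press it straight down until it bears tightly on the rubber washer of the hub, and let go of it. Press it firmly home but do not crush the washer, and leave the black cap and the clay pot alone.

Things in the scene. Friction and masses are not known exactly. Their poses are not given: they have to be found in the camera images.
- cap_mid (a point): green plastic axle cap, round, ribbed, 30 mm across (flange at its foot 35 mm across, 4 mm high), 56 mm tall plus a 4 mm dome, about 90 g. Stands on the table, open mouth down. This point is on its axis 28 mm above its underside; z runs up its axis. Bore 17 mm wide, 50 mm deep; 8 mm above the underside four sprung steel teeth leave an 8 mm gap. Grip it 25 to 40 mm above its underside.
- axle_tip (a point): tip of the plain upright steel axle, on its axis, 103 mm above the table; z up. The axle is 12 mm thick, its top 17 mm tapered to 6 mm. Driving the cap's teeth down the taper takes up to about 10 N, further down a steady 4 to 9 N while it moves (less is felt at a standstill); they hold about as hard against being pulled up.
- stand: fixed plywood block 130 x 130 x 22 mm with two 10 mm strips; origin under its centre, on the axle's axis. Round the axle lies a yellow and black seeder wheel, 92 mm across, on its hub a black rubber washer 32 mm across. Spacers under the wheel differ: washer top 61 to 77 mm above the table, not measured. The washer yields 1 mm per 4 N, over 20 N crushes it; 13 to 18 N of push in all seats the cap.
- spare_mid (a point): black cap of the same outside size, 60 g, standing on the table: a spare that does not fit and must be left alone. Point on its axis 28 mm above its underside.
- pot_mid (a point): small terracotta pot, 65 mm across, 63 mm tall, standing on the table; to be left alone. Point on its axis, half-way up.
There are look-alikes about, which are no part of the job. Several things have the shape of the stand; the one meant has the colours described above. Of the things shaped like the part that bears cap_mid, the green one is meant.

How it is judged:
By the outcome, as a careful person would: the job done as asked, in the order asked, and still so for the second after the job is handed in, with the robot touching nothing.
It also fails if it takes over 51 s, if anything falls off the work surface, if the arm or the gripper's body presses on something with over 40 N, if the wrist force passes 120 N, or if a joint passes its speed limit or range.

## Robot

A 6-joint arm with a two-finger parallel gripper is mounted at the origin on a cart in front of the work surface, level with it; the furniture and walls round the work are solid. World frame = base frame: x ahead of the robot, y to its left, z up, the work surface at z = 0. Lengths are in mm, angles in rad, forces in N, time in s.
With the tool pointing down it reaches from about 350 to 775 mm from the base axis. Payload 7.3 kg.
Tool frame: the origin (TCP) lies midway between the tips of the shut fingers; the grasp point (between the pads) lies 19 mm behind it; z points along the fingers, y is the line along which they close (so a half turn about z gives the same grasp; the last joint's range is limited). The gripper opens to 92 mm and grips with 3 to 60 N. Pads are 19 mm wide; open, the fingers measure 130 mm over their backs; the gripper's body (75 mm by 190 mm) begins 47 mm behind the grasp point.
Start: joints at [1.155, 0.342, 1.524, -0, 1.275, -0.146], TCP at [139.919, 506.035, 191.941] pointing down, gripper open.
Joint ranges: [-2.53, 2.53], [-0.77, 2.02], [0.04, 2.7], [-1, 4.14], [0.28, 2.66], [-3.11, 3.11]. Speed limits (rad/s): [2.57, 2.57, 3.14, 3.14, 3.14, 3.14].

## Interface

Orientations are given as [roll, pitch, yaw] about the fixed x, y, z axes, in that order (R = Rz(yaw) Ry(pitch) Rx(roll)).
In Python, from plant import bot gives the robot as it stands. The module is installed in compiled form; this text tells all that it offers.
- The arm moves only by the shell command python3 -m crank 'ROWS' [OPENING]. ROWS is JSON, a list of rows, each a list of 6 numbers: the shift along the tool's x, y, z in m, then the turn, a rotation vector about the tool's x, y, z in rad. In form: [[dx, dy, dz, wx, wy, wz], ...]. A call has 1 to 5 rows; each row shifts and turns the commanded pose from where the row before left it, along the tool's axes as they then stand; what a row does not reach is not made up. A row lasts 1/8 s, in which the tool goes at most 62.5 mm and 10.7 degrees, less where a joint would pass 70% of its speed; a pose out of reach is approached as far as the arm can. A call is refused whole if a number of a shift passes 0.0625 or a number of a turn 0.188, either way. A call with a gripper value outside its range is refused whole. OPENING is the opening in per cent of the stroke, from 0 (shut) to 100 (fully open), set as the call begins (- or left out, the last holds). The fingers move at their own pace and stop on an object; the grip force is fixed at half the most. Time passes only in rows, so rows that do not move let the fingers close. It gives the time, the measured TCP pose, the force, the opening and the grip force at its end, in the units of the state.
- bot.get_obs(): the state, without advancing time (a new reading comes with each control period).
- bot.capture(name): name is "scene" or "top" or "wrist"; returns a dict with "color" (480x640x3 uint8, blue, green, red), "fov_y" (degrees; the focal length in pixels is half the picture's height over the tangent of half this angle, whatever the lens; pixels are square), "cx", "cy" (the principal point, pixels), "extrinsics" (4x4, takes a point from world to camera coordinates); the wrist camera has in their place "tool_from_camera" (4x4, takes a point from camera to tool coordinates, whose origin is the TCP and whose axes are the flange's). Camera axes: x right, y up, looking along -z (the intrinsics and any distortion apply to the point x, -y, -z); pixel columns grow to the right and rows downward; lengths in mm; the calibration is good to about 2 mm. A picture is of the moment at which its call begins: read the wrist's pose just before it. There is no depth.
- bot.close_job(): hands the job in; it is judged then, once.
The state is a dict: "time": time; "joint_positions": joint angles; "dq": joint speeds; "tau": joint torques, N m; "tool_pos": TCP position; "tcp_rot": TCP orientation; "contact_force": force on the tool from outside, world axes, zero at the start; "moment": the same for the moment, N m; "grip_width": finger opening in mm; "finger_force": force on a finger pad.
Only numpy, scipy, OpenCV 4.12 (cv2) and the standard library are available. Lean on these libraries where they do the work, as an engineer would, in place of code of your own. Each camera call takes 0.05 s, during which the arm holds its last target. There are 200 camera calls.

## Working session

There is one attempt and no reset: what is moved stays moved. The work goes in short steps, Python scripts to look and compute and a shell command to move; the robot and the scene stay as the last step left them, time stands still between calls to the robot, and variables do not carry over. Pictures are saved under pics/ and viewed, at most 10 in all, crops included, and the job is handed in when it is done.

```bash
mkdir -p pics; cat > h.py <<'E'
import numpy as np, cv2
from plant import bot
from scipy.spatial.transform import Rotation as R
def cam(n):
    o=bot.get_obs(); c=bot.capture(n)
    f=240/np.tan(np.radians(c['fov_y'])/2)
    if n=='wrist':
        T=np.eye(4);T[:3,:3]=R.from_euler('xyz',o['tcp_rot']).as_matrix();T[:3,3]=o['tool_pos']
        W=T@np.array(c['tool_from_camera'])
    else: W=np.linalg.inv(np.array(c['extrinsics']))
    return c['color'],dict(f=f,cx=c['cx'],cy=c['cy'],W=W,keys=[k for k in c if k!='color'],c={k:v for k,v in c.items() if k!='color'})
def ray(m,u,v):
    d=np.array([(u-m['cx'])/m['f'],-(v-m['cy'])/m['f'],-1]); d=m['W'][:3,:3]@d
    return m['W'][:3,3],d/np.linalg.norm(d)
def onz(m,u,v,z):
    o,d=ray(m,u,v); return o+d*(z-o[2])/d[2]
def proj(m,p):
    q=np.linalg.inv(m['W'])@np.append(p,1); return m['cx']+m['f']*q[0]/-q[2], m['cy']-m['f']*q[1]/-q[2]
def cross(rs):
    A=sum(np.eye(3)-np.outer(d,d) for o,d in rs);b=sum((np.eye(3)-np.outer(d,d))@o for o,d in rs)
    return np.linalg.solve(A,b)
E
python3 - <<'E'
from h import *
o=bot.get_obs();print(o)
for n in('scene','top','wrist'):
    i,m=cam(n);cv2.imwrite(f'pics/{n}0.png',i);print(n,m['f'],m['c'])
E
```

```text
{'time': 0.0, 'joint_positions': array([ 1.15500743e+00,  3.42709816e-01,  1.52501819e+00, -2.08148982e-05,
        1.27537477e+00, -1.45978411e-01]), 'dq': array([-0.00070437, -0.00010677, -0.0006139 ,  0.0017745 ,  0.00247541,
       -0.00100139]), 'tau': array([-2.27573037e-03, -4.31245244e+01, -2.44216865e+01,  7.16507155e-02,
        5.59366483e-02, -1.12683140e-04]), 'tool_pos': array([139.72737043, 505.59384334, 191.25128327]), 'tcp_rot': array([-3.14009570e+00, -1.99970928e-04,  2.87178810e+00]), 'contact_force': array([-0.37140637, -1.0958233 ,  0.21945651]), 'moment': array([ 0.01648007,  0.07303626, -0.03269264]), 'finger_force': 0.0, 'grip_width': 91.48628998060379}
scene 541.5263580293054 {'fov_y': 47.80504955630176, 'cx': 331.91303924324797, 'cy': 239.4796913087547, 'extrinsics': array([[-6.08897387e-01, -7.93138249e-01, -1.32548461e-02,
         2.35848991e+02],
       [ 4.94183442e-01, -3.92352677e-01,  7.75784830e-01,
        -3.12628613e+02],
       [-6.20505196e-01,  4.65823030e-01,  6.30858309e-01,
        -9.46985780e+02],
       [ 0.00000000e+00,  0.00000000e+00
[... 270 characters left out ...]
,  2.83425649e-02,  7.50040686e-02,
        -4.50245221e+02],
       [-7.51984994e-02,  5.85607554e-03,  9.97151389e-01,
        -1.41296760e+03],
       [ 0.00000000e+00,  0.00000000e+00,  0.00000000e+00,
         1.00000000e+00]])}
wrist 374.6973998694858 {'fov_y': 65.28049329265815, 'cx': 315.90812785457103, 'cy': 236.09786341534453, 'tool_from_camera': array([[-5.65904367e-04,  9.67716568e-01,  2.52040322e-01,
         6.78306547e+01],
       [ 9.99999664e-01,  3.98312225e-04,  7.15960192e-04,
        -1.04207320e+00],
       [ 5.92455798e-04,  2.52040643e-01, -9.67716468e-01,
        -1.92470465e+02],
       [ 0.00000000e+00,  0.00000000e+00,  0.00000000e+00,
         1.00000000e+00]])}
```

View pics/scene0.png

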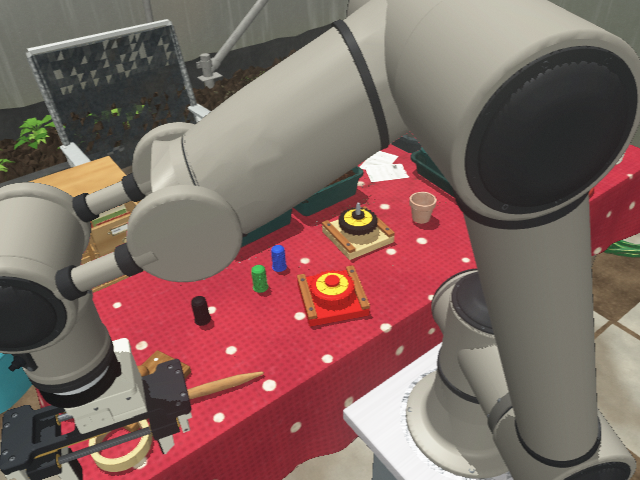

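View pics/top0.png

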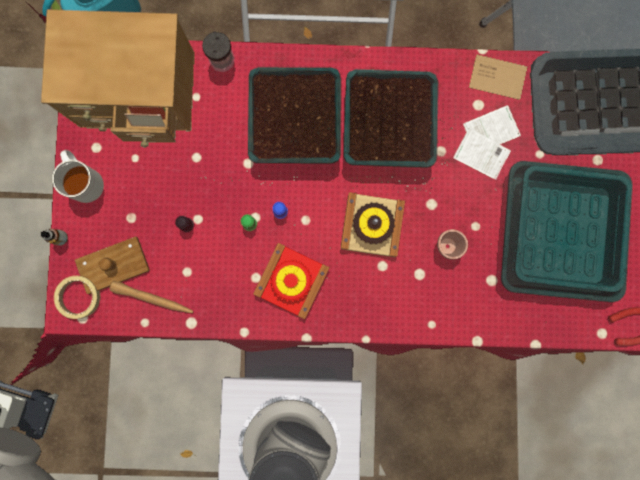

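The scene view shows green cap (259,279), blue look-alike (278,258), black (201,310), stand with beige base (358,235) and pot (423,207). In the top view they are at (249,221), (280,210), (185,223), (374,223) and (452,244).

```bash
python3 - <<'E'
from h import *
T,mt=cam('top');S,ms=cam('scene')
def blob(i,lo,hi,box):
    h=cv2.cvtColor(i,cv2.COLOR_BGR2HSV);k=cv2.inRange(h,lo,hi);z=np.zeros_like(k);x0,y0,x1,y1=box;z[y0:y1,x0:x1]=k[y0:y1,x0:x1]
    n,l,s,c=cv2.connectedComponentsWithStats(z);j=1+s[1:,4].argmax();return c[j],s[j]
g=((45,90,30),(85,255,255))
ct,st=blob(T,*g,(230,200,268,240));cs,ss=blob(S,*g,(240,255,278,300))
print('green',ct,st,cs,ss)
print('cross', cross([ray(mt,*ct),ray(ms,*cs)]), onz(mt,*ct,45),onz(ms,*cs,30))
b=((105,90,30),(130,255,255))
ct,st=blob(T,*b,(265,195,295,225));print('blue',ct,onz(mt,*ct,45))
y=((22,120,120),(35,255,255))
ct,st=blob(T,*y,(345,195,405,255));cs,ss=blob(S,*y,(335,200,385,240))
x,yy,w,h,_=st;print('wheel',ct,st,cs,ss, cross([ray(mt,*ct),ray(ms,*cs)]),[onz(mt,*ct,z)[:2] for z in(50,70)])
cv2.imwrite('pics/c.png',np.hstack([cv2.resize(T[190:260,340:410],(400,400),interpolation=2),cv2.resize(S[190:260,320:390],(400,400),interpolation=2)]))
for n,p in(('pot',(452,244)),('spare',(185,223))): print(n,onz(mt,*p,40))
E
```

```text
green [247.69387755 221.10884354] [241 215  15  14 147] [259.00588235 278.46470588] [252 265  16  28 340]
cross [506.67676486 109.78572736  24.82855479] [503.93881458 106.93298557  45.        ] [502.17825932 112.84138093  30.        ]
blue [279.32934132 209.40718563] [532.54570905  36.58205808  45.        ]
wheel [373.7037037  222.08922559] [359 207  31  31 594] [357.42198582 218.10638298] [344 209  28  17 282] [ 509.64730342 -174.75755361   56.48579867] [array([ 509.2929582 , -176.66602638]), array([ 506.92660977, -174.80984174])]
pot [ 465.74942926 -355.73244606   40.        ]
spare [496.14541067 248.76475131  40.        ]
```

View pics/c.png

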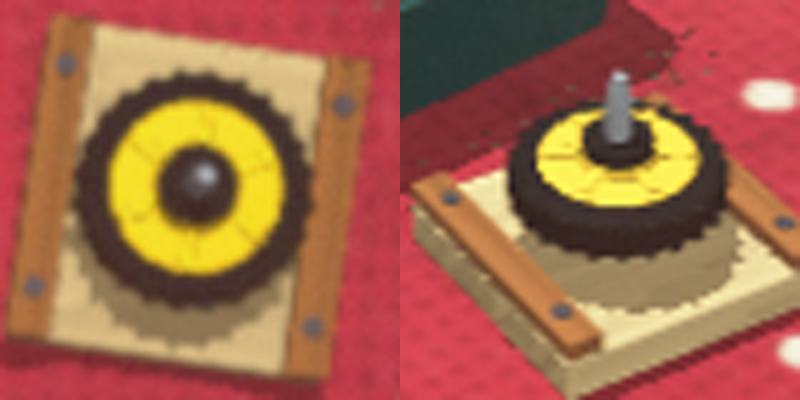

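The crop shows the beige stand with its wheel, axle tip at about crop (205,175) in top view. Now I go above the green cap, turned so the fingers close square to the line to the blue one.

```bash
python3 -m crank '[[0,0,0,0,0,0.185],[0,0,0,0,0,0.185],[0,0,0,0,0,0.185],[0,0,0,0,0,0.185],[0,0,0,0,0,0.185]]' 100
python3 -m crank '[[-0.056,0.0215,0,0,0,0],[-0.056,0.0215,0,0,0,0],[-0.056,0.0215,0,0,0,0],[-0.056,0.0215,0,0,0,0],[-0.056,0.0215,0,0,0,0]]'
python3 -m crank '[[-0.056,0.0215,0,0,0,0],[-0.056,0.0215,0,0,0,0],[-0.056,0.0215,0,0,0,0],[-0.056,0.0215,0,0,0,0],[0,0,0,0,0,0]]'
cat >> h.py <<'E'
def delta(p,yaw=None):
    o=bot.get_obs();M=R.from_euler('xyz',o['tcp_rot'])
    print('tcp',o['tool_pos'].round(1),o['tcp_rot'].round(3),'tool shift mm',M.inv().apply(np.array(p)-o['tool_pos']).round(1))
E
python3 - <<'E'
from h import *
i,m=cam('wrist');cv2.imwrite('pics/w1.png',i);delta([505,109,190])
h=cv2.cvtColor(i,cv2.COLOR_BGR2HSV);k=cv2.inRange(h,(45,90,30),(85,255,255))
n,l,s,c=cv2.connectedComponentsWithStats(k)
for j in range(1,n):
    if s[j,4]>200: print(s[j],c[j],onz(m,*c[j],50))
print(proj(m,(505,109,60)),proj(m,(505,109,0)))
E
```

```text
time: 0.88
tool_pos: [139.9, 506.0, 191.8]
tcp_rot: [-3.141, 0.0, 1.941]
contact_force: [-0.5, -0.2, -0.3]
grip_width: 92.1
finger_force: 0.0
time: 1.5
tool_pos: [343.8, 283.6, 192.1]
tcp_rot: [3.141, -0.0, 1.947]
contact_force: [1.1, 1.4, -0.4]
grip_width: 91.6
finger_force: 0.0
time: 2.12
tool_pos: [507.0, 105.2, 191.3]
tcp_rot: [-3.142, 0.001, 1.942]
contact_force: [-0.1, 0.7, -0.7]
grip_width: 91.8
finger_force: 0.0
tcp [505.5 107.  191.3] [-3.141e+00 -1.000e-03  1.943e+00] tool shift mm [2.1 0.3 1.3]
[302 186  32  41 961] [317.29032258 206.84183143] [504.68651489 111.72233373  50.        ]
(np.float64(316.53089930882646), np.float64(211.84468410596543)) (np.float64(316.47884025426646), np.float64(200.77702622769021))
```

View pics/w1.png

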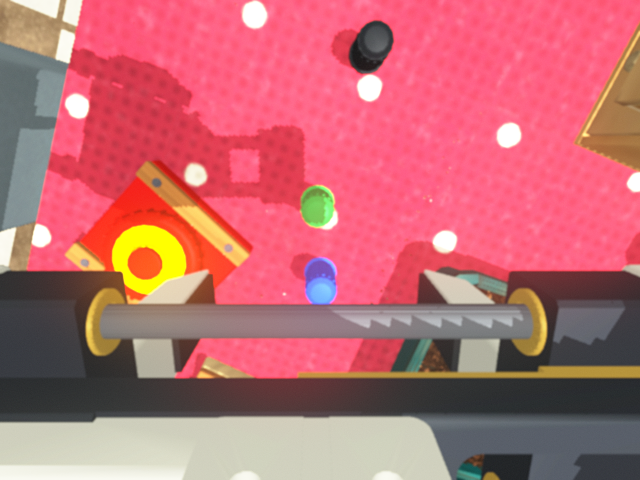

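The wrist view shows the green cap at (317,206), blue at (320,285), and black at (375,45). The fingers straddle clear of all of them. I'll drop halfway and look again.

```bash
python3 -m crank '[[0.002,0.001,0.045,0,0,0],[0,0,0.045,0,0,0],[0,0,0,0,0,0],[0,0,0,0,0,0]]'
cat >> h.py <<'E'
def pose(n=8):
    P=[bot.get_obs()['tool_pos'] for _ in range(n)];return np.mean(P,0)
E
python3 - <<'E'
from h import *
M=[];
for _ in range(4):
    o=bot.get_obs();i,m=cam('wrist');print(o['tool_pos'].round(2),o['tcp_rot'].round(4))
cv2.imwrite('pics/w2.png',i)
h=cv2.cvtColor(i,cv2.COLOR_BGR2HSV);k=cv2.inRange(h,(45,90,30),(85,255,255))
n,l,s,c=cv2.connectedComponentsWithStats(k);j=1+s[1:,4].argmax();print(s[j],c[j])
T=np.linalg.inv(np.array(m['c']['tool_from_camera']))
def pt(p):
    q=T@np.append(p,1);return round(m['cx']+m['f']*q[0]/-q[2],1),round(m['cy']-m['f']*q[1]/-q[2],1)
for z in(100,40): print(pt((0,0,z)),pt((10,0,z)),pt((15,0,z)),pt((-15,0,z)),pt((0,15,z)))
E
```

```text
time: 2.68
tool_pos: [505.7, 111.4, 103.6]
tcp_rot: [3.139, 0.0, 1.948]
contact_force: [-0.7, -0.2, 0.2]
grip_width: 91.7
finger_force: 0.0
[505.74 111.41 103.58] [3.1395e+00 4.0000e-04 1.9480e+00]
[506.22 111.25 104.  ] [3.1383e+00 9.0000e-04 1.9477e+00]
[506.35 111.12 104.03] [3.1379e+00 1.0000e-03 1.9475e+00]
[506.26 110.96 103.87] [3.1381e+00 1.0000e-03 1.9473e+00]
[ 295  206   42   58 1843] [314.28757461 235.38795442]
(np.float64(317.2), np.float64(224.7)) (np.float64(317.2), np.float64(212.4)) (np.float64(317.2), np.float64(206.1)) (np.float64(317.2), np.float64(242.7)) (np.float64(335.9), np.float64(224.7))
(np.float64(317.5), np.float64(245.4)) (np.float64(317.5), np.float64(230.4)) (np.float64(317.5), np.float64(222.7)) (np.float64(317.4), np.float64(267.4)) (np.float64(340.7), np.float64(245.4))
```

View pics/w2.png

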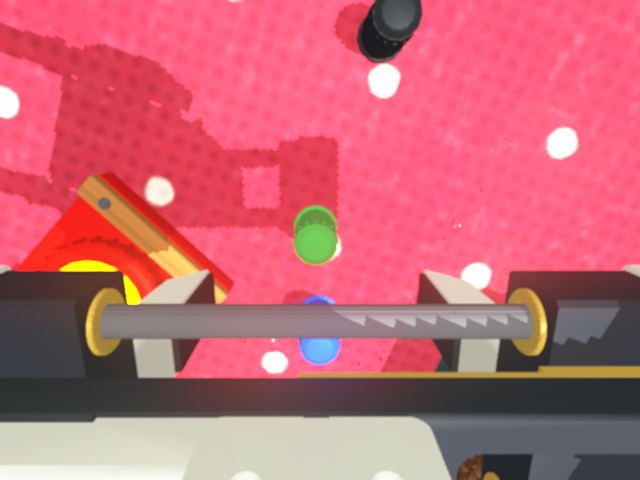

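The green cap spans columns 295–337 and rows 206–264, and blue is at (319,340). The tool is within about 1 mm of the cap axis, so I go down and grip.

```bash
python3 -m crank '[[0,-0.001,0.044,0,0,0],[0,0,0.030,0,0,0],[0,0,0.014,0,0,0],[0,0,0,0,0,0]]'
python3 -m crank '[[0,0,0,0,0,0],[0,0,0,0,0,0],[0,0,0,0,0,0],[0,0,0,0,0,0],[0,0,0,0,0,0]]' 0
python3 -m crank '[[0,0,0,0,0,0],[0,0,0,0,0,0],[0,0,0,0,0,0]]'
```

```text
time: 3.38
tool_pos: [504.3, 110.2, 13.9]
tcp_rot: [-3.141, -0.0, 1.947]
contact_force: [0.2, -0.0, -0.3]
grip_width: 91.7
finger_force: 0.0
time: 4.0
tool_pos: [504.3, 110.2, 14.0]
tcp_rot: [3.141, -0.0, 1.947]
contact_force: [0.5, 0.4, 0.0]
grip_width: 46.4
finger_force: 0.0
time: 4.38
tool_pos: [504.3, 110.2, 13.9]
tcp_rot: [3.141, -0.0, 1.947]
contact_force: [-0.2, 0.4, 0.3]
grip_width: 28.8
finger_force: 30.0
```

```bash
python3 -m crank '[[0,0,-0.03,0,0,0],[0,0,-0.058,0,0,0],[0,0,-0.058,0,0,0]]'
python3 -m crank '[[-0.0528,-0.0169,0,0,0,0],[-0.0528,-0.0169,0,0,0,0],[-0.0528,-0.0169,0,0,0,0],[-0.0528,-0.0169,0,0,0,0],[-0.0528,-0.0169,0,0,0,0]]'
python3 -m crank '[[-0.0528,-0.0169,0,0,0,0],[0,0,0,0,0,0],[0,0,0,0,0,0],[0,0,0,0,0,0]]'
cat > w.py <<'E'
from h import *
import sys
o=bot.get_obs();i,m=cam('wrist');cv2.imwrite(f'pics/{sys.argv[1]}.png',i)
print(o['tool_pos'].round(2),o['tcp_rot'].round(4),o['contact_force'].round(1),o['grip_width'])
for p in((508,-175,103),(508,-175,70)):print(proj(m,p))
E
python3 w.py w3
```

```text
time: 4.75
tool_pos: [503.6, 110.1, 161.1]
tcp_rot: [-3.14, -0.001, 1.947]
contact_force: [0.8, 0.1, -1.0]
grip_width: 28.7
finger_force: 30.0
time: 5.38
tool_pos: [522.2, -168.1, 159.7]
tcp_rot: [-3.141, -0.0, 1.947]
contact_force: [1.6, 0.7, -0.0]
grip_width: 28.3
finger_force: 30.0
time: 5.88
tool_pos: [526.2, -220.4, 159.9]
tcp_rot: [-3.141, -0.001, 1.948]
contact_force: [0.2, 0.6, -0.8]
grip_width: 29.0
finger_force: 30.0
[ 526.18 -220.38  159.86] [-3.1414e+00 -7.0000e-04  1.9482e+00] [ 0.2  0.6 -0.8] 28.966914656497835
(np.float64(317.153495287125), np.float64(166.7112990538336))
(np.float64(317.0447626566181), np.float64(163.47261187364137))
```

View pics/w3.png

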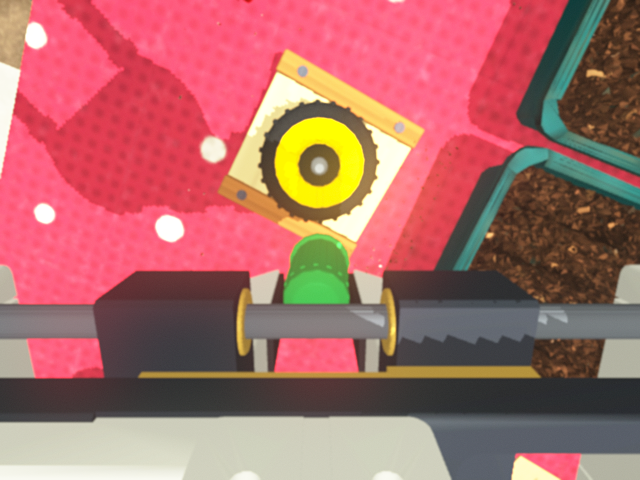

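The wrist view shows the axle tip at about (319,166) in the washer. The held cap has its flange's far edge at about (319,235). Next I measure exactly, then repeat 25 mm lower.

```bash
cat > a.py <<'E'
from h import *
import sys
P=[];
for _ in range(3):
    P.append(bot.get_obs()['tool_pos']);i,m=cam('wrist')
P=np.mean(P,0);print('tcp',P.round(2))
h=cv2.cvtColor(i,cv2.COLOR_BGR2HSV)
def big(k):
    n,l,s,c=cv2.connectedComponentsWithStats(k);j=1+s[1:,4].argmax();return l==j,s[j],c[j]
ym,ys,yc=big(cv2.inRange(h,(22,140,140),(35,255,255)))
cn=max(cv2.findContours(ym.astype('u1'),0,1)[0],key=cv2.contourArea);print('yellow ell',cv2.fitEllipse(cn))
hol=np.zeros(ym.shape,'u1');cv2.drawContours(hol,[cn],-1,1,-1);dk=(hol>0)&~ym
_,s,c=big(dk.astype('u1'));print('washer',s,c)
v=h[...,2].copy();x,y,w,hh,_=s;sub=cv2.GaussianBlur(v,(3,3),0)[y:y+hh,x:x+w]
r=big(((sub>110)&(dk[y:y+hh,x:x+w])).astype('u1')*255);print('tip',r[1],r[2]+[x,y])
gm,gs,gc=big(cv2.inRange(h,(45,90,30),(85,255,255)));print('green',gs,gc)
T=np.linalg.inv(np.array(m['c']['tool_from_camera']))
def pt(p):
    q=T@np.append(p,1);return np.round([m['cx']+m['f']*q[0]/-q[2],m['cy']-m['f']*q[1]/-q[2]],1)
print('flange pred far',pt((17.5,0,14)),pt((17.5,0,10)),'sides',pt((0,17.5,14)),pt((0,-17.5,14)))
for row in(gs[1]+6,gs[1]+12,gs[1]+18,gs[1]+24): c=np.where(gm[row])[0];print(row,c.min(),c.max())
z=float(sys.argv[2]) if len(sys.argv)>2 else 103
u=r[2]+[x,y];A=np.array(m['c']['tool_from_camera']);d=A[:3,:3]@np.array([(u[0]-m['cx'])/m['f'],-(u[1]-m['cy'])/m['f'],-1]);o=A[:3,3];print('tip in tool',o+d*(P[2]-103-o[2])/d[2])
cv2.imwrite(f'pics/{sys.argv[1]}.png',cv2.resize(i[130:300,230:410],None,fx=3,fy=3,interpolation=cv2.INTER_NEAREST))
E
python3 a.py a1
python3 -m crank '[[0,0,0.025,0,0,0],[0,0,0,0,0,0],[0,0,0,0,0,0],[0,0,0,0,0,0]]'
python3 a.py a2
```

```text
tcp [ 526.37 -220.52  160.05]
yellow ell ((318.7748718261719, 161.70384216308594), (88.93742370605469, 89.78555297851562), 170.16421508789062)
washer [ 299  144   41   41 1319] [318.54890068 164.0075815 ]
tip [   0    0   41   41 1025] [321.15414634 166.3795122 ]
green [ 283  234   67   70 3825] [317.40784314 272.72078431]
flange pred far [317.6 228.4] [317.7 230.1] sides [347.9 257.8] [287.3 257.9]
240 302 336
246 295 342
252 293 346
258 291 347
tip in tool [49.05029768  2.46167819 57.04641016]
time: 6.58
tool_pos: [526.8, -222.0, 135.9]
tcp_rot: [3.141, 0.001, 1.947]
contact_force: [-0.1, 0.6, -1.0]
grip_width: 28.5
finger_force: 30.0
tcp [ 526.69 -221.93  135.75]
yellow ell ((319.2580261230469, 161.74911499023438), (96.92752075195312, 97.96540832519531), 2.5715553760528564)
washer [ 297  142   45   46 1609] [319.06028589 164.48850218]
tip [   0    0   45   46 1316] [320.94224924 166.27735562]
green [ 283  234   67   70 3863] [317.52756925 272.4299767 ]
flange pred far [317.6 228.4] [317.7 230.1] sides [347.9 257.8] [287.3 257.9]
240 302 337
246 295 342
252 293 346
258 291 347
tip in tool [50.8478142   2.0178073  32.74525599]
```

View pics/a2.png

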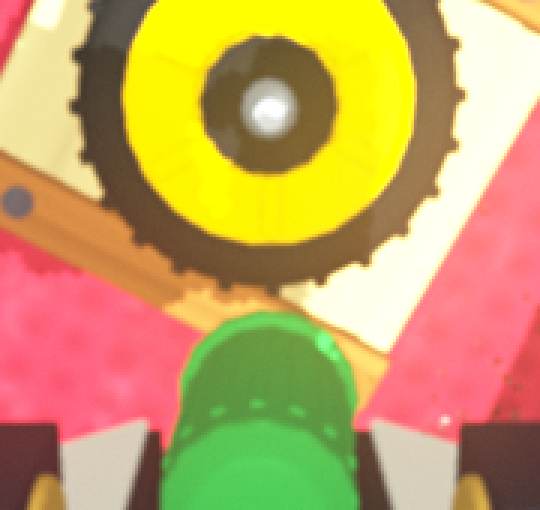

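The axle tip is at about (320,165.5) and the cap flange's far edge is at row 234, about 3 mm nearer the camera's bottom than nominal. The cap therefore sits about −3 mm in tool x. The shift needed is about (54.2, 0.6) mm.

```bash
python3 -m crank '[[0.027,0.0006,0,0,0,0],[0.0272,0,0,0,0,0],[0,0,0,0,0,0],[0,0,0,0,0,0]]'
python3 -m crank '[[0,0,0.008,0,0,0],[0,0,0.008,0,0,0],[0,0,0.004,0,0,0],[0,0,0,0,0,0],[0,0,0,0,0,0]]'
python3 - <<'E'
from h import *
S,m=cam('scene');print([proj(m,(508,-175,z)) for z in(60,103)])
i,_=cam('wrist')
cv2.imwrite('pics/s4.png',np.hstack([cv2.resize(S[170:260,310:400],(400,400),interpolation=2),cv2.resize(i[140:300,240:400],(400,400))]))
E
```

```text
time: 7.22
tool_pos: [507.5, -171.7, 135.3]
tcp_rot: [3.141, 0.001, 1.947]
contact_force: [0.2, 0.9, -1.1]
grip_width: 28.3
finger_force: 30.0
time: 7.85
tool_pos: [507.0, -171.2, 115.0]
tcp_rot: [3.141, 0.0, 1.947]
contact_force: [-0.4, 0.7, -1.8]
grip_width: 28.9
finger_force: 30.0
[(np.float64(358.6739982292111), np.float64(217.24198009769214)), (np.float64(359.00033006622664), np.float64(202.64336188992795))]
```

View pics/s4.png

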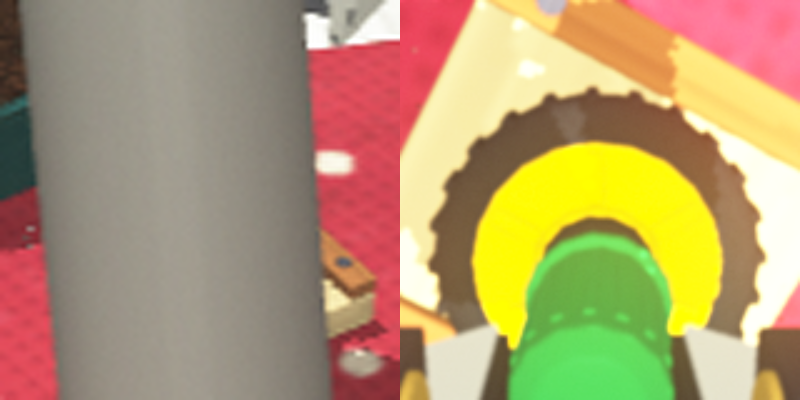

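The arm hides the scene view. In the wrist crop the flange is centred on the washer (about column 598), with no contact force. I continue down gently.

```bash
python3 -m crank '[[0,0,0.002,0,0,0],[0,0,0.002,0,0,0],[0,0,0.002,0,0,0],[0,0,0.002,0,0,0],[0,0,0,0,0,0]]'
python3 -m crank '[[0,0,0.002,0,0,0],[0,0,0.002,0,0,0],[0,0,0,0,0,0]]'
```

```text
time: 8.57
tool_pos: [507.0, -171.2, 106.7]
tcp_rot: [3.141, 0.0, 1.947]
contact_force: [1.0, -0.0, -1.4]
grip_width: 28.9
finger_force: 30.0
time: 8.95
tool_pos: [506.8, -171.2, 102.7]
tcp_rot: [-3.141, -0.0, 1.947]
contact_force: [0.6, -0.3, -0.9]
grip_width: 28.4
finger_force: 30.0
```

```bash
for k in 1 2; do python3 -m crank '[[0,0,0.002,0,0,0],[0,0,0.002,0,0,0]]' | grep -E 'tool_pos|force|width'; done
```

```text
tool_pos: [507.2, -171.3, 99.1]
contact_force: [-0.3, -1.4, 3.4]
grip_width: 28.4
finger_force: 30.0
tool_pos: [507.2, -171.3, 95.2]
contact_force: [0.6, -1.3, 6.0]
grip_width: 28.6
finger_force: 30.0
```

```bash
for k in 1 2 3; do python3 -m crank '[[0,0,0.001,0,0,0],[0,0,0.001,0,0,0]]' | grep -E 'tool_pos|contact'; done
```

```text
tool_pos: [507.2, -171.3, 93.2]
contact_force: [0.0, -1.7, 5.3]
tool_pos: [507.1, -171.2, 91.0]
contact_force: [-0.2, -0.6, 3.7]
tool_pos: [507.1, -171.2, 89.0]
contact_force: [0.5, -1.7, 4.1]
```

```bash
for k in 1 2 3 4; do python3 -m crank '[[0,0,0.001,0,0,0],[0,0,0.001,0,0,0]]' | grep -E 'tool_pos|contact'; done
```

```text
tool_pos: [507.1, -171.2, 87.0]
contact_force: [0.3, -0.7, 4.5]
tool_pos: [507.4, -171.6, 85.5]
contact_force: [0.3, -2.5, 9.0]
tool_pos: [507.8, -172.0, 84.2]
contact_force: [0.1, -2.7, 14.0]
tool_pos: [508.2, -172.4, 82.9]
contact_force: [-1.5, -2.4, 18.2]
```

```bash
python3 -m crank '[[0,0,0,0,0,0]]' | grep -E 'tool_pos|contact|width'
python3 - <<'E'
from h import *
i,_=cam('wrist');cv2.imwrite('pics/w5.png',cv2.resize(i[140:320,220:420],(800,600)*1))
E
```

```text
tool_pos: [508.1, -172.4, 82.7]
contact_force: [-0.9, -2.8, 14.4]
grip_width: 28.7
```

View pics/w5.png

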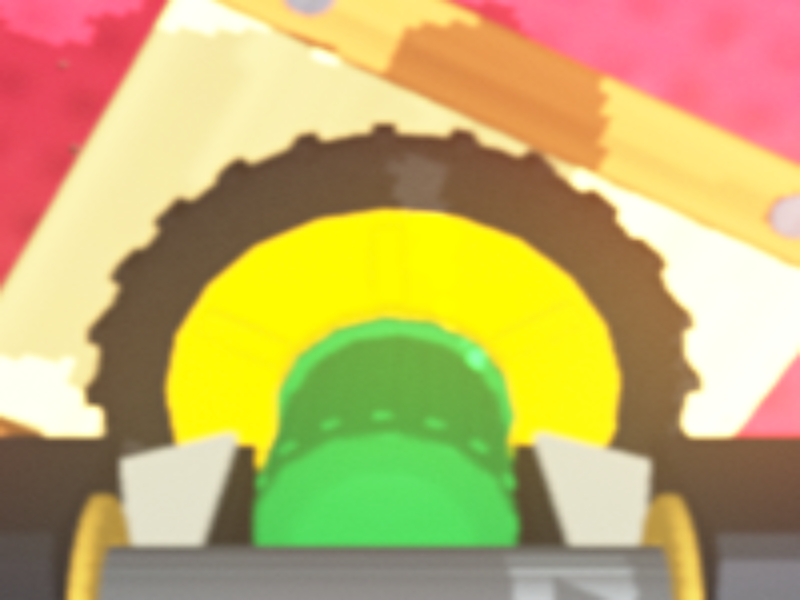

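The flange (crop 280–512, top row 318) covers the washer and sits on the hub, upright. Push peaked at 18 N and holds 14 N. Now I release and withdraw.

```bash
python3 -m crank '[[0,0,0,0,0,0],[0,0,0,0,0,0],[0,0,0,0,0,0],[0,0,0,0,0,0],[0,0,0,0,0,0]]' 75
python3 -m crank '[[0,0,-0.01,0,0,0],[0,0,-0.03,0,0,0],[0,0,-0.05,0,0,0],[0,0,0,0,0,0]]'
python3 -m crank '[[-0.05,0,0,0,0,0],[0,0,0,0,0,0],[0,0,0,0,0,0]]'
python3 a.py z1 2>&1 | grep -E 'tcp|yellow|green'
python3 - <<'E'
from h import *
i,_=cam('wrist');t,_=cam('top');cv2.imwrite('pics/z2.png',i)
E
```

```text
time: 12.0
tool_pos: [506.7, -171.0, 80.7]
tcp_rot: [-3.141, -0.001, 1.947]
contact_force: [0.3, -0.1, 0.3]
grip_width: 68.1
finger_force: 0.0
time: 12.5
tool_pos: [509.2, -172.2, 175.6]
tcp_rot: [3.136, 0.007, 1.947]
contact_force: [-0.3, -0.4, -0.1]
grip_width: 69.1
finger_force: 0.0
time: 12.88
tool_pos: [524.7, -217.2, 170.3]
tcp_rot: [-3.141, -0.002, 1.946]
contact_force: [-0.3, 0.2, -0.6]
grip_width: 68.8
finger_force: 0.0
tcp [ 524.73 -216.93  170.45]
yellow ell ((318.7770690917969, 166.47462463378906), (85.45729064941406, 86.01964569091797), 164.7215118408203)
green [ 533    0   69  119 1807] [566.61815163  50.2910902 ]
```

View pics/z2.png

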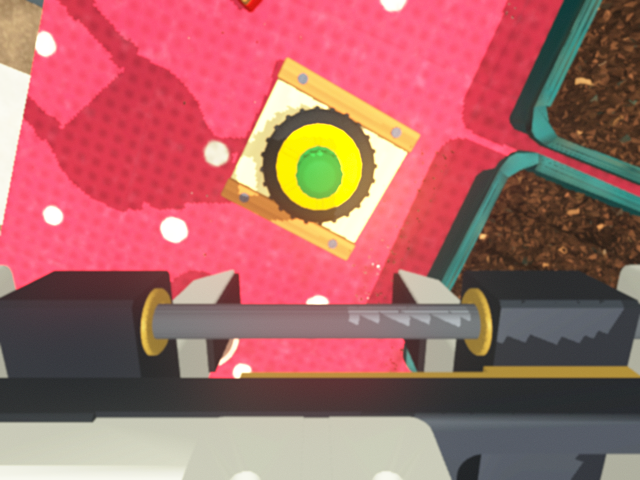

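The green cap stands upright and centred on the hub at (319,170), free of the gripper, so I hand in.

```bash
python3 -c "
from plant import bot
print(bot.close_job())"
```

```text
the job is handed in; nothing more can be done
None
```

The green cap is on the axle, pressed onto the rubber washer and released; the push peaked at 18.2 N, just over the 13–18 N seating range but under the 20 N crush limit. The job was handed in at about 13 s, the black cap and pot were never approached, and no verdict came back.

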